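# Weigh the ordered pigment tins on the sprung scale

## Task

The card in the wooden frame shows which pigment is wanted: stand every tin of that colour upright in the grey carrier, and take any tin of the other colour out of it and stand it upright on the bench well clear. Then hang the carrier by its bail on both prongs of the scale hook, easing the weight on slowly so the pointer does not bounce, and let go until the pointer has been at rest for a couple of seconds. Finally lift it off, just as gently, and set it back squarely in the middle of its mat with its tins still standing in it, disturbing none of the other things on the bench.

Things in the scene. Friction and masses are not known exactly. Their poses are not given: they have to be found in the camera images.
- yellow_0: Yellow-lidded round metal pigment tin, yellow band round its lower half, 56 mm diameter, 54 mm tall, about 0.13 kg; origin at the centre of its underside, z up. A left-over: if present it starts upright inside the carrier, in a corner (one or both of yellow_0 and blue_0 are present).
- yellow_1: Yellow-lidded round metal pigment tin, yellow band round its lower half, 56 mm diameter, 54 mm tall, about 0.13 kg; origin at the centre of its underside, z up. Starts upright on the bench if present (each colour has two or three such tins on the bench, at changing places; absent ones read None from the start).
- yellow_2: Yellow-lidded round metal pigment tin, yellow band round its lower half, 56 mm diameter, 54 mm tall, about 0.13 kg; origin at the centre of its underside, z up. Starts upright on the bench if present (each colour has two or three such tins on the bench, at changing places; absent ones read None from the start).
- yellow_3: Yellow-lidded round metal pigment tin, yellow band round its lower half, 56 mm diameter, 54 mm tall, about 0.13 kg; origin at the centre of its underside, z up. Starts upright on the bench if present (each colour has two or three such tins on the bench, at changing places; absent ones read None from the start).
- blue_0: Blue-lidded round metal pigment tin, blue band round its lower half, 56 mm diameter, 54 mm tall, about 0.13 kg; origin at the centre of its underside, z up. A left-over: if present it starts upright inside the carrier, in a corner (one or both of yellow_0 and blue_0 are present).
- blue_1: Blue-lidded round metal pigment tin, blue band round its lower half, 56 mm diameter, 54 mm tall, about 0.13 kg; origin at the centre of its underside, z up. Starts upright on the bench if present (each colour has two or three such tins on the bench, at changing places; absent ones read None from the start).
- blue_2: Blue-lidded round metal pigment tin, blue band round its lower half, 56 mm diameter, 54 mm tall, about 0.13 kg; origin at the centre of its underside, z up. Starts upright on the bench if present (each colour has two or three such tins on the bench, at changing places; absent ones read None from the start).
- blue_3: Blue-lidded round metal pigment tin, blue band round its lower half, 56 mm diameter, 54 mm tall, about 0.13 kg; origin at the centre of its underside, z up. Starts upright on the bench if present (each colour has two or three such tins on the bench, at changing places; absent ones read None from the start).
- carrier: Loose grey tray with a fixed steel bail, 0.30 kg, at first on the mat. 220 mm (x) by 180 (y), walls 28 high, 4 thick, floor 4 thick; origin at the centre of its underside, z up. Bail: posts at x = 0, y = +-86 mm up to a straight round bar along y, 10 mm thick, at z = 180. Four tins fit, at about x = +-70, y = +-45; shared between both sides of the bail they keep it level when hung.
- bail (a point): Middle of the carrier's bail bar, on the bar's axis, 180 mm above the carrier's underside; axes as the carrier's. Grip here, fingers closing along x.
- hook_seat (a point): Where a hung bail bar's axis rests, midway between the hook's two prongs; moves with the hook; 255 mm above the bench unloaded. x: level, to the post; y: along the bar. Prongs at y = +-40 mm, 10 thick, with V notches; their upturned ends are 27 mm in front (-x), 13 mm above this point, as are the prongs behind. Bring the bar in level from -x, 25 mm or more above this point, then lower it.
- hook (a joint): How far the sprung hook (and its red pointer) has been pulled down, m; 0 unloaded, stop at 0.06. Spring 250 N/m: about 10 mm for every 0.25 kg; lightly damped, so it bounces if the load is let go suddenly.
- scale: Sprung weighing scale fixed to the bench: aluminium post 385 mm high, green slide, white marked plate, red pointer. A carrier brought in sideways would catch its bail posts on the prongs. Origin on the bench straight below hook_seat, x towards the post; the post's front face is at x = 145 mm, its steel foot spans x = 110 to 240 mm, y = +-80 mm, 14 mm high.
- mat: Green mat fixed to the bench, 280 mm (x) by 250 mm (y), 3 mm thick; origin at the centre of its underside; the carrier's place, the carrier's sides parallel to the mat's (either way round).
- order_frame: Light wooden frame, 144 mm square, 18 mm high, with a white floor, fixed at the far side of the bench; origin at the centre of its underside. The colour card lying in it is the order.
- swatch_yellow: Yellow colour card 90 x 90 x 4 mm, fixed, either lying in the order frame (centres within 10 mm) or on a cardboard pile elsewhere. Origin at the centre of its underside.
- swatch_blue: Blue colour card, same as the yellow one; whichever is not in the order frame lies on the cardboard pile.
- turps: Bystander: amber bottle, 60 mm diameter, 170 mm tall; origin at the centre of its underside.
- tape: Bystander: roll of white tape lying flat, 96 mm diameter, 25 mm high; origin at the centre of its underside.
- knife: Bystander: painting spatula lying flat, 200 mm long along its x, about 25 mm high; origin under its middle.
- brush: Bystander: brush lying flat, 200 mm long along its x, about 25 mm high; origin under its middle.
- pot: Bystander: terracotta-coloured cup, 76 mm across the rim, 90 mm tall; origin at the centre of its underside.

How it is judged:
On the way, in this order (a step that is already met when the one before it is completed fails the run):
1. every tin of the ordered colour, and no other, stands in the carrier, the carrier still on the bench (((horizontal distance between swatch_yellow and order_frame below 0.05 m and (x of yellow_0 in the frame of carrier between -0.1 and 0.1 m and y of yellow_0 in the frame of carrier between -0.086 and 0.086 m and z of yellow_0 in the frame of carrier between -0.004 and 0.02 m and angle between the z axis of yellow_0 and the z axis of carrier, either way round below 0.25 rad) and (x of yellow_1 in the frame of carrier between -0.1 and 0.1 m and y of yellow_1 in the frame of carrier between -0.086 and 0.086 m and z of yellow_1 in the frame of carrier between -0.004 and 0.02 m and angle between the z axis of yellow_1 and the z axis of carrier, either way round below 0.25 rad) and (x of yellow_2 in the frame of carrier between -0.1 and 0.1 m and y of yellow_2 in the frame of carrier between -0.086 and 0.086 m and z of yellow_2 in the frame of carrier between -0.004 and 0.02 m and angle between the z axis of yellow_2 and the z axis of carrier, either way round below 0.25 rad) and (x of yellow_3 in the frame of carrier between -0.1 and 0.1 m and y of yellow_3 in the frame of carrier between -0.086 and 0.086 m and z of yellow_3 in the frame of carrier between -0.004 and 0.02 m and angle between the z axis of yellow_3 and the z axis of carrier, either way round below 0.25 rad) and (x of blue_0 in the frame of carrier below -0.11 m or x of blue_0 in the frame of carrier above 0.11 m or y of blue_0 in the frame of carrier below -0.09 m or y of blue_0 in the frame of carrier above 0.09 m or z of blue_0 in the frame of carrier below -0.02 m) and (x of blue_1 in the frame of carrier below -0.11 m or x of blue_1 in the frame of carrier above 0.11 m or y of blue_1 in the frame of carrier below -0.09 m or y of blue_1 in the frame of carrier above 0.09 m or z of blue_1 in the frame of carrier below -0.02 m) and (x of blue_2 in the frame of carrier below -0.11 m or x of blue_2 in the frame of carrier above 0.11 m or y of blue_2 in the frame of carrier below -0.09 m or y of blue_2 in the frame of carrier above 0.09 m or z of blue_2 in the frame of carrier below -0.02 m) and (x of blue_3 in the frame of carrier below -0.11 m or x of blue_3 in the frame of carrier above 0.11 m or y of blue_3 in the frame of carrier below -0.09 m or y of blue_3 in the frame of carrier above 0.09 m or z of blue_3 in the frame of carrier below -0.02 m)) or (horizontal distance between swatch_blue and order_frame below 0.05 m and (x of blue_0 in the frame of carrier between -0.1 and 0.1 m and y of blue_0 in the frame of carrier between -0.086 and 0.086 m and z of blue_0 in the frame of carrier between -0.004 and 0.02 m and angle between the z axis of blue_0 and the z axis of carrier, either way round below 0.25 rad) and (x of blue_1 in the frame of carrier between -0.1 and 0.1 m and y of blue_1 in the frame of carrier between -0.086 and 0.086 m and z of blue_1 in the frame of carrier between -0.004 and 0.02 m and angle between the z axis of blue_1 and the z axis of carrier, either way round below 0.25 rad) and (x of blue_2 in the frame of carrier between -0.1 and 0.1 m and y of blue_2 in the frame of carrier between -0.086 and 0.086 m and z of blue_2 in the frame of carrier between -0.004 and 0.02 m and angle between the z axis of blue_2 and the z axis of carrier, either way round below 0.25 rad) and (x of blue_3 in the frame of carrier between -0.1 and 0.1 m and y of blue_3 in the frame of carrier between -0.086 and 0.086 m and z of blue_3 in the frame of carrier between -0.004 and 0.02 m and angle between the z axis of blue_3 and the z axis of carrier, either way round below 0.25 rad) and (x of yellow_0 in the frame of carrier below -0.11 m or x of yellow_0 in the frame of carrier above 0.11 m or y of yellow_0 in the frame of carrier below -0.09 m or y of yellow_0 in the frame of carrier above 0.09 m or z of yellow_0 in the frame of carrier below -0.02 m) and (x of yellow_1 in the frame of carrier below -0.11 m or x of yellow_1 in the frame of carrier above 0.11 m or y of yellow_1 in the frame of carrier below -0.09 m or y of yellow_1 in the frame of carrier above 0.09 m or z of yellow_1 in the frame of carrier below -0.02 m) and (x of yellow_2 in the frame of carrier below -0.11 m or x of yellow_2 in the frame of carrier above 0.11 m or y of yellow_2 in the frame of carrier below -0.09 m or y of yellow_2 in the frame of carrier above 0.09 m or z of yellow_2 in the frame of carrier below -0.02 m) and (x of yellow_3 in the frame of carrier below -0.11 m or x of yellow_3 in the frame of carrier above 0.11 m or y of yellow_3 in the frame of carrier below -0.09 m or y of yellow_3 in the frame of carrier above 0.09 m or z of yellow_3 in the frame of carrier below -0.02 m))) and height (world z) of carrier below 0.012 m), for 0.2 s.
2. the loaded carrier hangs from the scale hook, free of the gripper, pointer at rest for about two seconds (((horizontal distance between swatch_yellow and order_frame below 0.05 m and (x of yellow_0 in the frame of carrier between -0.1 and 0.1 m and y of yellow_0 in the frame of carrier between -0.086 and 0.086 m and z of yellow_0 in the frame of carrier between -0.004 and 0.02 m and angle between the z axis of yellow_0 and the z axis of carrier, either way round below 0.25 rad) and (x of yellow_1 in the frame of carrier between -0.1 and 0.1 m and y of yellow_1 in the frame of carrier between -0.086 and 0.086 m and z of yellow_1 in the frame of carrier between -0.004 and 0.02 m and angle between the z axis of yellow_1 and the z axis of carrier, either way round below 0.25 rad) and (x of yellow_2 in the frame of carrier between -0.1 and 0.1 m and y of yellow_2 in the frame of carrier between -0.086 and 0.086 m and z of yellow_2 in the frame of carrier between -0.004 and 0.02 m and angle between the z axis of yellow_2 and the z axis of carrier, either way round below 0.25 rad) and (x of yellow_3 in the frame of carrier between -0.1 and 0.1 m and y of yellow_3 in the frame of carrier between -0.086 and 0.086 m and z of yellow_3 in the frame of carrier between -0.004 and 0.02 m and angle between the z axis of yellow_3 and the z axis of carrier, either way round below 0.25 rad) and (x of blue_0 in the frame of carrier below -0.11 m or x of blue_0 in the frame of carrier above 0.11 m or y of blue_0 in the frame of carrier below -0.09 m or y of blue_0 in the frame of carrier above 0.09 m or z of blue_0 in the frame of carrier below -0.02 m) and (x of blue_1 in the frame of carrier below -0.11 m or x of blue_1 in the frame of carrier above 0.11 m or y of blue_1 in the frame of carrier below -0.09 m or y of blue_1 in the frame of carrier above 0.09 m or z of blue_1 in the frame of carrier below -0.02 m) and (x of blue_2 in the frame of carrier below -0.11 m or x of blue_2 in the frame of carrier above 0.11 m or y of blue_2 in the frame of carrier below -0.09 m or y of blue_2 in the frame of carrier above 0.09 m or z of blue_2 in the frame of carrier below -0.02 m) and (x of blue_3 in the frame of carrier below -0.11 m or x of blue_3 in the frame of carrier above 0.11 m or y of blue_3 in the frame of carrier below -0.09 m or y of blue_3 in the frame of carrier above 0.09 m or z of blue_3 in the frame of carrier below -0.02 m)) or (horizontal distance between swatch_blue and order_frame below 0.05 m and (x of blue_0 in the frame of carrier between -0.1 and 0.1 m and y of blue_0 in the frame of carrier between -0.086 and 0.086 m and z of blue_0 in the frame of carrier between -0.004 and 0.02 m and angle between the z axis of blue_0 and the z axis of carrier, either way round below 0.25 rad) and (x of blue_1 in the frame of carrier between -0.1 and 0.1 m and y of blue_1 in the frame of carrier between -0.086 and 0.086 m and z of blue_1 in the frame of carrier between -0.004 and 0.02 m and angle between the z axis of blue_1 and the z axis of carrier, either way round below 0.25 rad) and (x of blue_2 in the frame of carrier between -0.1 and 0.1 m and y of blue_2 in the frame of carrier between -0.086 and 0.086 m and z of blue_2 in the frame of carrier between -0.004 and 0.02 m and angle between the z axis of blue_2 and the z axis of carrier, either way round below 0.25 rad) and (x of blue_3 in the frame of carrier between -0.1 and 0.1 m and y of blue_3 in the frame of carrier between -0.086 and 0.086 m and z of blue_3 in the frame of carrier between -0.004 and 0.02 m and angle between the z axis of blue_3 and the z axis of carrier, either way round below 0.25 rad) and (x of yellow_0 in the frame of carrier below -0.11 m or x of yellow_0 in the frame of carrier above 0.11 m or y of yellow_0 in the frame of carrier below -0.09 m or y of yellow_0 in the frame of carrier above 0.09 m or z of yellow_0 in the frame of carrier below -0.02 m) and (x of yellow_1 in the frame of carrier below -0.11 m or x of yellow_1 in the frame of carrier above 0.11 m or y of yellow_1 in the frame of carrier below -0.09 m or y of yellow_1 in the frame of carrier above 0.09 m or z of yellow_1 in the frame of carrier below -0.02 m) and (x of yellow_2 in the frame of carrier below -0.11 m or x of yellow_2 in the frame of carrier above 0.11 m or y of yellow_2 in the frame of carrier below -0.09 m or y of yellow_2 in the frame of carrier above 0.09 m or z of yellow_2 in the frame of carrier below -0.02 m) and (x of yellow_3 in the frame of carrier below -0.11 m or x of yellow_3 in the frame of carrier above 0.11 m or y of yellow_3 in the frame of carrier below -0.09 m or y of yellow_3 in the frame of carrier above 0.09 m or z of yellow_3 in the frame of carrier below -0.02 m))) and distance between bail and hook_seat below 0.015 m and angle between the y axis of bail and the y axis of hook_seat, either way round below 0.2 rad and value of joint hook above 0.012 m and velocity of joint hook between -0.01 and 0.01 m/s and height (world z) of carrier above 0.015 m and angle between carrier's own z axis and vertical below 0.3 rad and contact force between the fingers and carrier below 0.05 N and linear speed of carrier below 0.05 m/s), for 1.8 s.
At the end, for the whole second after the job is handed in: Carrier at rest on its mat, centre within 45 mm, sides within 17 degrees of parallel; every tin of the ordered colour upright in it and no other tin; a left-over of the other colour upright on the bench, clear of it; scale hook back up (((horizontal distance between swatch_yellow and order_frame below 0.05 m and (x of yellow_0 in the frame of carrier between -0.1 and 0.1 m and y of yellow_0 in the frame of carrier between -0.086 and 0.086 m and z of yellow_0 in the frame of carrier between -0.004 and 0.02 m and angle between the z axis of yellow_0 and the z axis of carrier, either way round below 0.25 rad) and (x of yellow_1 in the frame of carrier between -0.1 and 0.1 m and y of yellow_1 in the frame of carrier between -0.086 and 0.086 m and z of yellow_1 in the frame of carrier between -0.004 and 0.02 m and angle between the z axis of yellow_1 and the z axis of carrier, either way round below 0.25 rad) and (x of yellow_2 in the frame of carrier between -0.1 and 0.1 m and y of yellow_2 in the frame of carrier between -0.086 and 0.086 m and z of yellow_2 in the frame of carrier between -0.004 and 0.02 m and angle between the z axis of yellow_2 and the z axis of carrier, either way round below 0.25 rad) and (x of yellow_3 in the frame of carrier between -0.1 and 0.1 m and y of yellow_3 in the frame of carrier between -0.086 and 0.086 m and z of yellow_3 in the frame of carrier between -0.004 and 0.02 m and angle between the z axis of yellow_3 and the z axis of carrier, either way round below 0.25 rad) and (height (world z) of blue_0 below 0.012 m and angle between blue_0's own z axis and vertical below 0.25 rad and (x of blue_0 in the frame of carrier below -0.135 m or x of blue_0 in the frame of carrier above 0.135 m or y of blue_0 in the frame of carrier below -0.115 m or y of blue_0 in the frame of carrier above 0.115 m)) and (x of blue_1 in the frame of carrier below -0.11 m or x of blue_1 in the frame of carrier above 0.11 m or y of blue_1 in the frame of carrier below -0.09 m or y of blue_1 in the frame of carrier above 0.09 m or z of blue_1 in the frame of carrier below -0.02 m) and (x of blue_2 in the frame of carrier below -0.11 m or x of blue_2 in the frame of carrier above 0.11 m or y of blue_2 in the frame of carrier below -0.09 m or y of blue_2 in the frame of carrier above 0.09 m or z of blue_2 in the frame of carrier below -0.02 m) and (x of blue_3 in the frame of carrier below -0.11 m or x of blue_3 in the frame of carrier above 0.11 m or y of blue_3 in the frame of carrier below -0.09 m or y of blue_3 in the frame of carrier above 0.09 m or z of blue_3 in the frame of carrier below -0.02 m)) or (horizontal distance between swatch_blue and order_frame below 0.05 m and (x of blue_0 in the frame of carrier between -0.1 and 0.1 m and y of blue_0 in the frame of carrier between -0.086 and 0.086 m and z of blue_0 in the frame of carrier between -0.004 and 0.02 m and angle between the z axis of blue_0 and the z axis of carrier, either way round below 0.25 rad) and (x of blue_1 in the frame of carrier between -0.1 and 0.1 m and y of blue_1 in the frame of carrier between -0.086 and 0.086 m and z of blue_1 in the frame of carrier between -0.004 and 0.02 m and angle between the z axis of blue_1 and the z axis of carrier, either way round below 0.25 rad) and (x of blue_2 in the frame of carrier between -0.1 and 0.1 m and y of blue_2 in the frame of carrier between -0.086 and 0.086 m and z of blue_2 in the frame of carrier between -0.004 and 0.02 m and angle between the z axis of blue_2 and the z axis of carrier, either way round below 0.25 rad) and (x of blue_3 in the frame of carrier between -0.1 and 0.1 m and y of blue_3 in the frame of carrier between -0.086 and 0.086 m and z of blue_3 in the frame of carrier between -0.004 and 0.02 m and angle between the z axis of blue_3 and the z axis of carrier, either way round below 0.25 rad) and (height (world z) of yellow_0 below 0.012 m and angle between yellow_0's own z axis and vertical below 0.25 rad and (x of yellow_0 in the frame of carrier below -0.135 m or x of yellow_0 in the frame of carrier above 0.135 m or y of yellow_0 in the frame of carrier below -0.115 m or y of yellow_0 in the frame of carrier above 0.115 m)) and (x of yellow_1 in the frame of carrier below -0.11 m or x of yellow_1 in the frame of carrier above 0.11 m or y of yellow_1 in the frame of carrier below -0.09 m or y of yellow_1 in the frame of carrier above 0.09 m or z of yellow_1 in the frame of carrier below -0.02 m) and (x of yellow_2 in the frame of carrier below -0.11 m or x of yellow_2 in the frame of carrier above 0.11 m or y of yellow_2 in the frame of carrier below -0.09 m or y of yellow_2 in the frame of carrier above 0.09 m or z of yellow_2 in the frame of carrier below -0.02 m) and (x of yellow_3 in the frame of carrier below -0.11 m or x of yellow_3 in the frame of carrier above 0.11 m or y of yellow_3 in the frame of carrier below -0.09 m or y of yellow_3 in the frame of carrier above 0.09 m or z of yellow_3 in the frame of carrier below -0.02 m))) and horizontal distance between carrier and mat below 0.045 m and angle between the x axis of carrier and the x axis of mat, either way round below 0.3 rad and height (world z) of carrier below 0.01 m and angle between carrier's own z axis and vertical below 0.06 rad and linear speed of carrier below 0.02 m/s and value of joint hook below 0.005 m); the robot touches nothing.
It fails at once if the scale hook bounces: it moves faster than 0.25 m/s (velocity of joint hook above 0.25 m/s or velocity of joint hook below -0.25 m/s).
It fails at once if a bystander (bottle, tape, spatula, brush, cup) is moved more than 50 mm (distance of any of turps, tape, knife, brush, pot from where it was at the start of the episode above 0.05 m).
Of yellow_0, blue_0 only 1 to 2 are there at a start; the rules pass over those that are not, and their reading is None.
Of yellow_1, yellow_2, yellow_3 only 2 to 3 are there at a start; the rules pass over those that are not, and their reading is None.
Of blue_1, blue_2, blue_3 only 2 to 3 are there at a start; the rules pass over those that are not, and their reading is None.
At some moment in a run one of yellow_1, blue_1, yellow_2, blue_2, yellow_3, blue_3 may be knocked a few centimetres aside while the robot is not near it.
It also fails if it takes over 208 s, if anything falls off the work surface, if the arm or the gripper's body presses on something with over 40 N, if the wrist force passes 120 N, or if a joint passes its speed limit or range.

## Robot

A 6-joint arm with a two-finger parallel gripper is mounted at the origin on the work surface. World frame = base frame: x ahead of the robot, y to its left, z up, the work surface at z = 0. Lengths are in m, angles in rad, forces in N, time in s.
With the tool pointing down it reaches from about 0.375 to 0.925 m from the base axis. Payload 5.7 kg.
Tool frame: the origin (TCP) lies on the centre line of the jaws, within the pads' length; the fingertips stand 14 mm ahead of it and the grasp point (between the pads) lies 5 mm behind it (env.tip_extent is the z of the fingertips in the tool frame, in m); z points along the fingers, y is the line along which they close (so a half turn about z gives the same grasp; the last joint's range is limited). The gripper opens to 88 mm and grips with 3 to 60 N. Pads are 20 mm wide; open, the fingers measure 115 mm over their backs; the gripper's body (75 mm by 178 mm) begins 61 mm behind the grasp point.
Start: joints at [1.08, 0.359, 1.51, -0, 1.272, -0.115], TCP at [0.22, 0.558, 0.237] pointing down, gripper open.
Joint ranges: [-2.97, 2.97], [-1.01, 2.36], [0.21, 2.38], [-0.96, 4.11], [0.2, 2.71], [-2.98, 2.98]. Speed limits (rad/s): [2.39, 2.39, 3.14, 3.14, 3.14, 3.14].

## Interface

Orientations are given as a unit quaternion [x, y, z, w].
In Python, from bench import env, imaging, planner gives the robot as it stands (env), with the cameras (imaging) and the kinematics (planner). Calls block until the motion is done:
- env.move_ptp(position, orientation): joint-space move of the TCP to a pose.
- env.servo_line(position, orientation=None, rate=0.15, contact_N=None): straight line of the TCP; orientation=None keeps the orientation; rate is the mean speed in m/s. With contact_N (N) it stops when the force on the tool has changed by that much, and returns True; else False.
- env.goto_joints(angles): joint-space move.
- env.move_gripper(opening): finger opening in m; the grip force is fixed at half the most; returns when the fingers have stopped.
- env.sleep(seconds).
- planner.inverse_kinematics(position, orientation): joint angles nearest the present ones, or None.
- env.observe(): the state.
- imaging.capture(name): name is "scene" or "top" or "wrist"; returns a dict with "image" (384x512x3 uint8, blue, green, red), "range_z" (384x512 float32, m along the optical axis (not along the pixel's ray), 0 where there is no reading), "intrinsics" (3x3 intrinsics, pixels), "R" (3x3) and "t" (3): a world point X has camera coordinates R X + t. Camera axes: x right, y down, z forward; pixel columns grow to the right and rows downward; lengths in m; the calibration is good to about 2 mm. The wrist camera is an equidistant fisheye: a pixel r from the principal point sees the ray r / f radians off the axis. A picture is of the moment at which its call begins.
A pose or a line that the arm cannot do raises env.PlanningError and nothing moves.
- env.close_job(): hands the job in; it is judged then, once.
The state is a dict: "clock": time; "joint_pos": joint angles; "qvel": joint speeds; "joint_torque": joint torques, N m; "position": TCP position; "orientation": TCP orientation; "force": force on the tool from outside, world axes, zero at the start; "torque": the same for the moment, N m; "finger_gap": finger opening in m; "grip_force": force on a finger pad.
Only numpy, scipy, OpenCV 4.12 (cv2) and the standard library are available. Lean on these libraries where they do the work, as an engineer would, in place of code of your own. Each camera call takes 0.05 s, during which the arm holds its last target. There are 200 camera calls.

## Working session

There is one attempt and no reset: what is moved stays moved. The work goes in short steps, each a Python script; the robot and the scene stay as the last script left them, time stands still between calls to the robot, and variables do not carry over. Pictures are saved under pics/ and viewed, at most 14 in all, crops included, and the job is handed in when it is done.

```bash
ls; mkdir -p pics
python3 - <<'E'
from bench import env, imaging, planner
import cv2,numpy as np,pickle
d={}
for n in ("scene","top"):
    c=imaging.capture(n); d[n]=c; cv2.imwrite(f"pics/{n}0.png",cv2.resize(c["image"],None,fx=1.5,fy=1.5,interpolation=cv2.INTER_CUBIC))
    print(n,c["intrinsics"].tolist(),(-c["R"].T@c["t"]).round(3),c["R"].round(3).tolist(),(c["range_z"]>0).mean())
pickle.dump(d,open("c0.pkl","wb"))
o=env.observe();print(o["clock"],o["position"],o["orientation"],env.tip_extent)
E
```

```text
bench.py
pics
scene [[378.79714185507356, 0.0, 255.47946547694244], [0.0, 378.79714185507356, 190.0444107450879], [0.0, 0.0, 1.0]] [ 1.088 -0.312  1.013] [[0.403, 0.915, 0.008], [0.736, -0.319, -0.597], [-0.543, 0.247, -0.803]] 0.9958648681640625
top [[406.56135041452006, 0.0, 259.2889241067899], [0.0, 406.56135041452006, 195.40411416073354], [0.0, 0.0, 1.0]] [ 0.417 -0.047  1.487] [[0.005, -1.0, -0.002], [-0.996, -0.005, -0.089], [0.089, 0.002, -0.996]] 0.995697021484375
0.1 [0.21995592 0.55759976 0.23589955] [ 1.86806667e-01  9.82396359e-01 -7.79397358e-04 -2.35149567e-04] 0.014
```

View pics/top0.png

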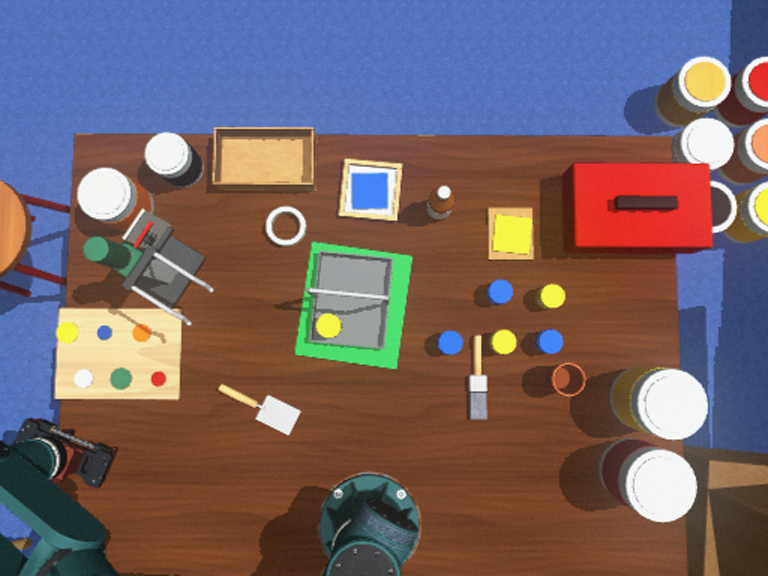

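View pics/scene0.png

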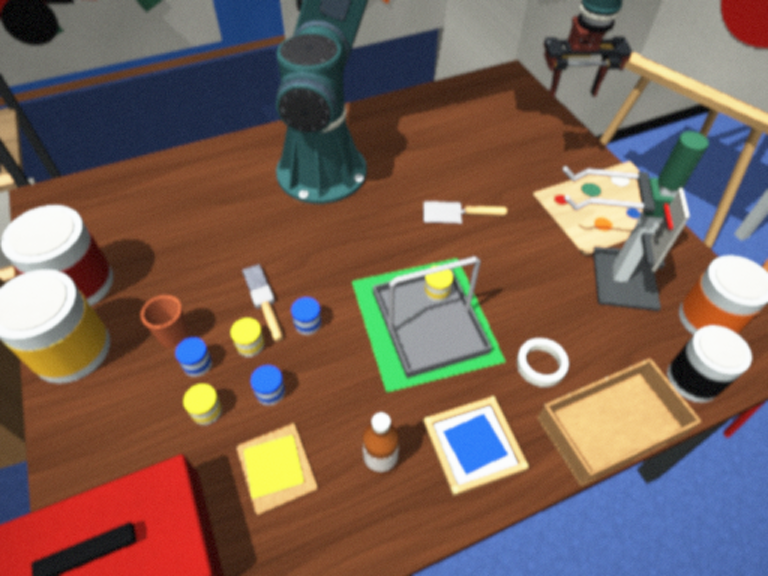

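The ordered colour is blue: the blue card lies in the frame at top-view (370,190). There are blue tins at (500,292), (450,343) and (550,342), and the one left-over is the yellow tin in the carrier at (328,326). The scale is on the left, with its prong ends at about (212,290) and (190,323) pointing down and right. Next I'll measure these points.

```bash
cat > h.py <<'E'
import cv2,numpy as np
def cloud(c):
    K=c["intrinsics"];z=c["range_z"];v,u=np.indices(z.shape)
    p=np.dstack([(u-K[0,2])/K[0,0]*z,(v-K[1,2])/K[1,1]*z,z])
    return (p-c["t"])@c["R"]
def tins(c,col,zr=(0.04,0.08)):
    """lid tops of colour; list of (xyz, n)"""
    P=cloud(c);h=cv2.cvtColor(c["image"],cv2.COLOR_BGR2HSV)
    lo,hi={"blue":((100,120,60),(125,255,255)),"yellow":((22,120,90),(36,255,255)),"green":((50,120,80),(75,255,255))}[col]
    m=cv2.inRange(h,lo,hi)>0
    m&=(c["range_z"]>0)&(P[...,2]>zr[0])&(P[...,2]<zr[1])&(P[...,0]<0.9)&(abs(P[...,1])<.75)
    n,l,s,ce=cv2.connectedComponentsWithStats(m.astype(np.uint8))
    out=[]
    for i in range(1,n):
        if s[i,4]<60: continue
        q=P[l==i]; zt=np.percentile(q[:,2],80); q=q[q[:,2]>zt-0.006]
        (x,y),r=cv2.minEnclosingCircle(q[:,:2].astype(np.float32))
        out.append((round(x,4),round(y,4),round(float(np.median(q[:,2])),4),round(r,4),len(q)))
    return out
E
cat > a.py <<'E'
from h import *;import pickle
d=pickle.load(open("c0.pkl","rb"))
for n in d:
    c=d[n];P=cloud(c)
    print(n)
    for k in ("blue","yellow"): print(k,tins(c,k))
    g=cv2.inRange(cv2.cvtColor(c["image"],cv2.COLOR_BGR2HSV),(50,120,80),(75,255,255))>0
    g&=(P[...,2]<.02)&(abs(P[...,1])<.25)
    q=P[g]; print("mat",cv2.minAreaRect(q[:,:2].astype(np.float32)),np.median(q[:,2]))
# height map from both, orthographic: x up, y left
H=np.zeros((440,760),np.float32)
for n in d:
    q=cloud(d[n])[d[n]["range_z"]>0]
    i=((0.9-q[:,0])/.002).astype(int);j=((0.75-q[:,1])/.002).astype(int)
    ok=(i>=0)&(i<440)&(j>=0)&(j<760)&(q[:,2]<.42)&(q[:,2]>.004)
    np.maximum.at(H,(i[ok],j[ok]),q[ok,2])
np.save("H.npy",H)
cv2.imwrite("pics/H.png",cv2.applyColorMap((np.clip(H/.4,0,1)*255).astype(np.uint8),cv2.COLORMAP_TURBO))
c=d["top"];cv2.imwrite("pics/crop_top.png",np.hstack([cv2.resize(c["image"][130:230,40:150],None,fx=4,fy=4,interpolation=2)[:400,:400],cv2.resize(c["image"][155:255,190:290],None,fx=4,fy=4,interpolation=2)]))
c=d["scene"];cv2.imwrite("pics/crop_sc.png",np.hstack([cv2.resize(c["image"][85:210,365:470],None,fx=3.8,fy=3.8,interpolation=2),cv2.resize(c["image"][165:290,230:335],None,fx=3.8,fy=3.8,interpolation=2)]))
E
python3 a.py
```

```text
scene
blue [(0.4304, -0.1882, 0.053, 0.0293, 231), (0.4344, -0.4233, 0.0528, 0.0294, 273), (0.5509, -0.307, 0.0532, 0.0296, 302)]
yellow [(0.4704, 0.0983, 0.0598, 0.0288, 159), (0.4322, -0.3138, 0.053, 0.0293, 254), (0.3667, -0.6691, 0.0725, 0.0302, 41), (0.5411, -0.429, 0.0531, 0.0294, 324)]
mat ((0.5178841352462769, 0.04443630576133728), (0.2535044848918915, 0.2881533205509186), 81.93771362304688) 0.0015726947559447206
top
blue [(0.5514, -0.3061, 0.0542, 0.0282, 186), (0.4309, -0.188, 0.0554, 0.0281, 166), (0.4346, -0.4223, 0.0549, 0.0282, 176)]
yellow [(0.541, -0.4295, 0.055, 0.0286, 174), (0.4685, 0.0972, 0.062, 0.028, 180), (0.4326, -0.3135, 0.0553, 0.0286, 178)]
mat ((0.5218676924705505, 0.04311636835336685), (0.2510842978954315, 0.2803685665130615), 82.04585266113281) 0.003358792595936761
```

View pics/crop_top.png

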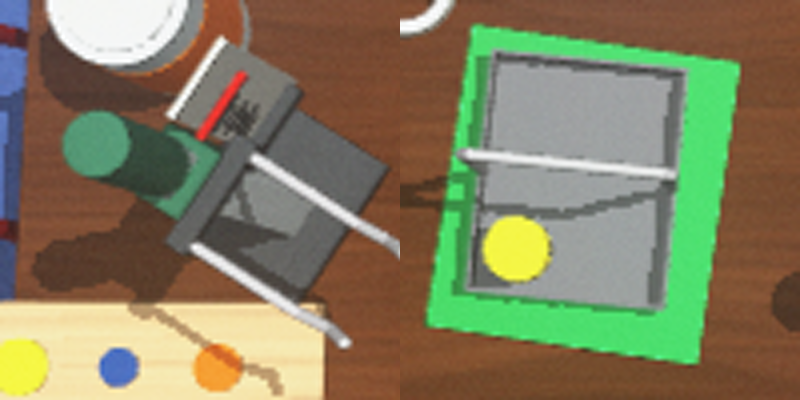

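View pics/crop_sc.png

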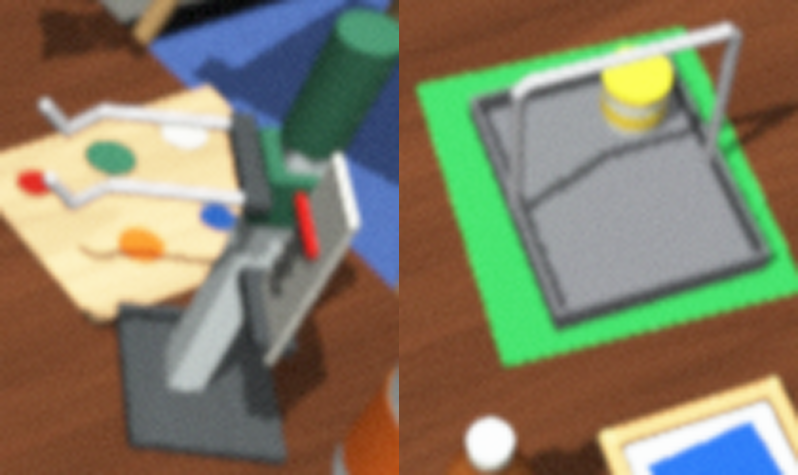

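View pics/H.png

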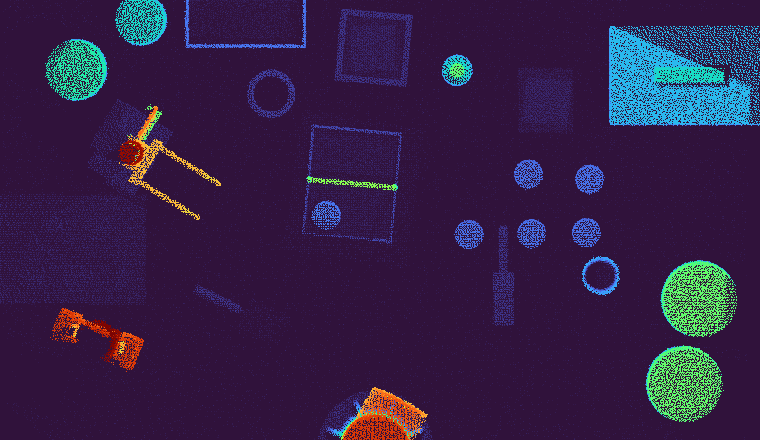

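```bash
cat > b.py <<'E'
from h import *;import pickle
d=pickle.load(open("c0.pkl","rb"))
def line(q):
    m=q.mean(0);u=np.linalg.svd(q-m,full_matrices=False)[2][0];s=(q-m)@u
    return m+u*np.percentile(s,1),m+u*np.percentile(s,99),(q-m-np.outer(s,u)).std(0)
for n in d:
    P=cloud(d[n])[d[n]["range_z"]>0]
    b=P[(P[:,2]>.165)&(P[:,2]<.2)&(abs(P[:,1]-.045)<.12)&(abs(P[:,0]-.53)<.06)]
    a,e,r=line(b);print(n,"bail",a.round(4),e.round(4),r.round(4),np.degrees(np.arctan2(*(a-e)[:2])),"ztop",np.percentile(b[:,2],[50,95]))
    rim=P[(P[:,2]>.024)&(P[:,2]<.036)&(abs(P[:,1]-.045)<.13)&(abs(P[:,0]-.53)<.14)]
    print(" rim",cv2.minAreaRect(rim[:,:2].astype(np.float32)),np.median(rim[:,2]))
    ux=np.array([.524,.852,0]);ux/=np.linalg.norm(ux);uy=np.array([-ux[1],ux[0],0])
    o=np.array([.511,.356,0]);
    l=np.c_[(P-o)@ux,(P-o)@uy,P[:,2]]
    for s in (-1,1):
        q=l[(abs(l[:,1]-s*.04)<.02)&(l[:,0]>-.05)&(l[:,0]<.085)&(l[:,2]>.2)&(l[:,2]<.3)]
        print(" prong",s,"y-x slope",np.polyfit(q[:,0],q[:,1],1).round(4),"xmin",np.percentile(q[:,0],[0,1]).round(4))
        for x in np.arange(-.04,.085,.01):
            k=q[abs(q[:,0]-x)<.005]
            if len(k): print("   %.3f z %.4f..%.4f y %.4f n%d"%(x,np.percentile(k[:,2],10),np.percentile(k[:,2],90),k[:,1].mean(),len(k)))
    k=l[(abs(l[:,1])<.12)&(l[:,0]>.085)&(l[:,0]<.2)&(l[:,2]>.28)]
    print(" above .28 near post: x min",np.percentile(k[:,0],[0,2]),"z",k[:,2].max())
E
python3 b.py
```

```text
scene bail [0.5422 0.1338 0.1837] [ 0.5256 -0.0421  0.1836] [0.0025 0.0002 0.0045] 5.381794422051773 ztop [0.18474279 0.18845172]
 rim ((0.5314942598342896, 0.046750932931900024), (0.181824192404747, 0.22438262403011322), 84.64598846435547) 0.028757762646652994
 prong -1 y-x slope [-0.0005 -0.0421] xmin [-0.0303 -0.0285]
   -0.030 z 0.2594..0.2665 y -0.0414 n6
   -0.020 z 0.2523..0.2651 y -0.0419 n18
   -0.010 z 0.2435..0.2531 y -0.0427 n14
   0.000 z 0.2402..0.2531 y -0.0419 n16
   0.010 z 0.2503..0.2619 y -0.0419 n19
   0.020 z 0.2634..0.2668 y -0.0433 n13
   0.030 z 0.2582..0.2677 y -0.0420 n13
   0.040 z 0.2623..0.2669 y -0.0419 n16
   0.050 z 0.2624..0.2672 y -0.0433 n10
   0.060 z 0.2581..0.2676 y -0.0418 n14
   0.070 z 0.2607..0.2668 y -0.0417 n13
   0.080 z 0.2598..0.2670 y -0.0422 n14
 prong 1 y-x slope [-0.0009  0.0379] xmin [-0.0285 -0.0274]
   -0.030 z 0.2579..0.2654 y 0.0396 n5
   -0.020 z 0.2541..0.2656 y 0.0375 n15
   -0.010 z 0.2443..0.2553 y 0.0374 n14
   0.000 z 0.2390..0.2511 y 0.0380 n15
   0.010 z 0.2508..0.2619 y 0.0381 n19
   0.020 z 0.2585..0.2681 y 0.0378 n14
[... 1008 characters left out ...]
.2714 y -0.0410 n10
   0.070 z 0.2659..0.2691 y -0.0407 n11
   0.080 z 0.2655..0.2703 y -0.0409 n12
 prong 1 y-x slope [-0.0022  0.0393] xmin [-0.0293 -0.0282]
   -0.030 z 0.2670..0.2695 y 0.0390 n3
   -0.020 z 0.2625..0.2691 y 0.0390 n8
   -0.010 z 0.2526..0.2608 y 0.0390 n6
   0.000 z 0.2459..0.2540 y 0.0396 n14
   0.010 z 0.2530..0.2640 y 0.0395 n16
   0.020 z 0.2633..0.2701 y 0.0392 n13
   0.030 z 0.2655..0.2709 y 0.0397 n10
   0.040 z 0.2638..0.2719 y 0.0389 n11
   0.050 z 0.2640..0.2706 y 0.0391 n11
   0.060 z 0.2645..0.2701 y 0.0396 n10
   0.070 z 0.2636..0.2684 y 0.0388 n13
   0.080 z 0.2671..0.2706 y 0.0390 n11
 above .28 near post: x min [0.13145383 0.13300134] z 0.3956375420294992
```

```bash
cat >> h.py <<'E'
from bench import env, imaging, planner
from scipy.spatial.transform import Rotation as Rn
CC=np.array([.5325,.0463]);CY=np.radians(-5.4)
MC=np.array([.521,.0435]);MY=np.radians(-8.0)
SEAT=np.array([.511,.354]);SY=np.radians(58.4)
def loc2w(l,c=None,y=None):
    c=CC if c is None else c;y=CY if y is None else y
    return c+np.array([[np.cos(y),-np.sin(y)],[np.sin(y),np.cos(y)]])@np.array(l)
def down(th):
    y=np.array([np.cos(th),np.sin(th),0]);z=np.array([0,0,-1.])
    return Rn.from_matrix(np.c_[np.cross(y,z),y,z]).as_quat()
def ori(p,th):
    """closing along th (mod pi), picking the wrist turn nearest mid range"""
    best=None
    for k in (0,np.pi):
        q=planner.inverse_kinematics(list(p),down(th+k))
        if q is not None and (best is None or abs(q[5])<best[0]): best=(abs(q[5]),down(th+k))
    return best[1]
def locate(col,near,rad=.08):
    near=np.array(near);r=[]
    for n in ("top","scene"):
        o=[t for t in tins(imaging.capture(n),col) if .026<t[3]<.0305 and t[4]>110 and np.hypot(t[0]-near[0],t[1]-near[1])<rad]
        if o: r.append(min(o,key=lambda t:np.hypot(t[0]-near[0],t[1]-near[1])))
    print(col,r);return np.mean([t[:2] for t in r],0)
def above(p,z,th): env.move_ptp([p[0],p[1],z],ori([p[0],p[1],z],th))
def pick(p,z,th,zu=.27):
    above(p,zu,th);env.move_gripper(.088)
    env.servo_line([p[0],p[1],z+.03],rate=.25);hit=env.servo_line([p[0],p[1],z],rate=.06,contact_N=8)
    env.move_gripper(0.0);o=env.observe();print("gap",round(o["finger_gap"],4),"F",round(o["grip_force"],1),"hit",hit,o["position"].round(4) if hasattr(o["position"],"round") else o["position"])
    env.servo_line([p[0],p[1],zu],rate=.2)
def place(p,z,th,op=.075,zu=.27):
    above(p,zu,th);env.servo_line([p[0],p[1],z+.03],rate=.2)
    hit=env.servo_line([p[0],p[1],z],rate=.04,contact_N=5);print("place hit",hit,np.round(env.observe()["position"],4))
    env.move_gripper(op);env.servo_line([p[0],p[1],zu],rate=.2)
E
cat > s1.py <<'E'
from h import *
o=env.observe();p=o["position"];env.servo_line([p[0],p[1],.45],rate=.25)
y=locate("yellow",[.4695,.0978])
above(y,.40,CY+np.pi/2)
pick(y,.052,CY+np.pi/2)
print(env.observe()["finger_gap"],env.observe()["clock"])
place([.60,-.2],.0435,0,.085)
print(env.observe()["clock"])
E
python3 s1.py
```

```text
yellow [(0.4684, 0.0972, 0.0625, 0.0282, 182), (0.4708, 0.0985, 0.0599, 0.0291, 158)]
gap 0.0555 F 30.0 hit False [0.4697 0.0978 0.0522]
0.05596417902932919 7.3
place hit True [ 0.5994 -0.1998  0.0448]
12.2667
```

```bash
cat > s2.py <<'E'
from h import *
for near,th,l in (([.431,-.188],0,(-.062,-.045)),([.551,-.307],0,(-.062,.045))):
    b=locate("blue",near); pick(b,.043,th)
    place(loc2w(l),.051,CY+np.pi/2)
    print(env.observe()["clock"])
for n in ("blue","yellow"):
    for c in ("top","scene"): print(n,c,tins(imaging.capture(c),n))
cv2.imwrite("pics/t2.png",imaging.capture("top")["image"])
E
python3 s2.py
```

```text
blue []
  return _methods._mean(a, axis=axis, dtype=dtype,
  ret = ret.dtype.type(ret / rcount)
Traceback (most recent call last):
  File "s2.py", line 3, in <module>
    b=locate("blue",near); pick(b,.043,th)
                           ~~~~^^^^^^^^^^^
  File "h.py", line 46, in pick
    above(p,zu,th);env.move_gripper(.088)
    ~~~~~^^^^^^^^^
  File "h.py", line 44, in above
    def above(p,z,th): env.move_ptp([p[0],p[1],z],ori([p[0],p[1],z],th))
                                     ~^^^
IndexError: invalid index to scalar variable.
```

```bash
cat > s2.py <<'E'
from h import *
above([.5,.1],.35,0)
for c in ("top","scene"): 
    i=imaging.capture(c)
    for n in ("blue","yellow"): print(n,c,tins(i,n))
cv2.imwrite("pics/t2.png",i["image"])
print(env.observe()["clock"])
E
python3 s2.py
```

```text
blue top [(0.5511, -0.3076, 0.055, 0.0282, 173), (0.4309, -0.1884, 0.055, 0.0281, 167), (0.4342, -0.4222, 0.0556, 0.0282, 171)]
yellow top [(0.5999, -0.1981, 0.0552, 0.0282, 176), (0.5414, -0.4299, 0.0548, 0.0288, 183), (0.4319, -0.3133, 0.0547, 0.0285, 181)]
blue scene [(0.4298, -0.1874, 0.0529, 0.0299, 231), (0.4341, -0.4224, 0.0529, 0.0299, 274), (0.5511, -0.3062, 0.053, 0.0292, 294)]
yellow scene [(0.4321, -0.3134, 0.053, 0.0301, 254), (0.3655, -0.6717, 0.0741, 0.0308, 42), (0.5999, -0.1984, 0.053, 0.029, 293), (0.5406, -0.4291, 0.0532, 0.0291, 321)]
13.7
```

View pics/t2.png

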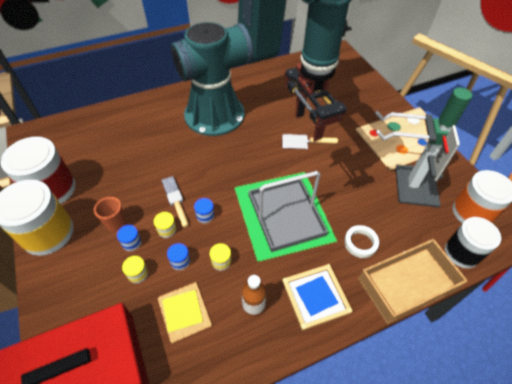

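The yellow tin stands on the bench at (220,257), the carrier is empty, and nothing else has moved. Next come the blue tins, checking each position again before its grasp.

```bash
cat > s3.py <<'E'
from h import *
for near,th,l in (([.431,-.188],0,(-.062,-.045)),([.551,-.307],0,(-.062,.045)),([.434,-.4225],np.pi/2,(.071,0))):
    b=locate("blue",near); pick(b,.043,th)
    if not .05<env.observe()["finger_gap"]<.06: raise SystemExit("missed")
    place(loc2w(l),.051,CY+np.pi/2)
    print(env.observe()["clock"])
above([.5,-.2],.35,0)
for c in ("top","scene"): 
    i=imaging.capture(c)
    for n in ("blue","yellow"): print(n,c,tins(i,n))
    cv2.imwrite(f"pics/{c}3.png",i["image"])
cv2.imwrite("pics/s3.png",np.hstack([cv2.resize(i["image"][140:270,210:350],None,fx=3,fy=3,interpolation=2),cv2.resize(cv2.imread("pics/top3.png")[140:270,180:300],None,fx=3,fy=3)]))
E
python3 s3.py
```

```text
blue [(0.4306, -0.1878, 0.0556, 0.0283, 169), (0.4309, -0.1873, 0.0528, 0.0291, 237)]
gap 0.0555 F 30.0 hit False [ 0.4308 -0.1876  0.0431]
place hit False [0.4667 0.0073 0.051 ]
24.3083
blue [(0.5513, -0.3067, 0.0547, 0.0281, 174), (0.5512, -0.3072, 0.0531, 0.0292, 301)]
gap 0.0557 F 30.0 hit False [ 0.5513 -0.307   0.0432]
place hit False [0.4751 0.097  0.051 ]
35.4583
blue [(0.4344, -0.4221, 0.0551, 0.028, 178), (0.4339, -0.4227, 0.0532, 0.0291, 273)]
gap 0.0556 F 30.0 hit False [ 0.4343 -0.4226  0.0432]
place hit True [0.6024 0.0397 0.0502]
46.9
blue top [(0.6035, 0.0392, 0.0626, 0.0282, 167), (0.4663, 0.0069, 0.0622, 0.0278, 180), (0.4564, 0.0895, 0.0619, 0.0281, 179)]
yellow top [(0.5995, -0.1981, 0.0547, 0.0284, 116), (0.4335, -0.3116, 0.0552, 0.0282, 96)]
blue scene [(0.4615, 0.0885, 0.0601, 0.0268, 112), (0.4703, 0.0114, 0.0598, 0.0285, 146), (0.6036, 0.0385, 0.0598, 0.0291, 262)]
yellow scene [(0.4327, -0.3138, 0.0529, 0.0291, 258), (0.3667, -0.6761, 0.0743, 0.0249, 31), (0.5993, -0.1974, 0.0529, 0.0291, 295), (0.5406, -0.43, 0.053, 0.0291, 321)]
```

View pics/s3.png

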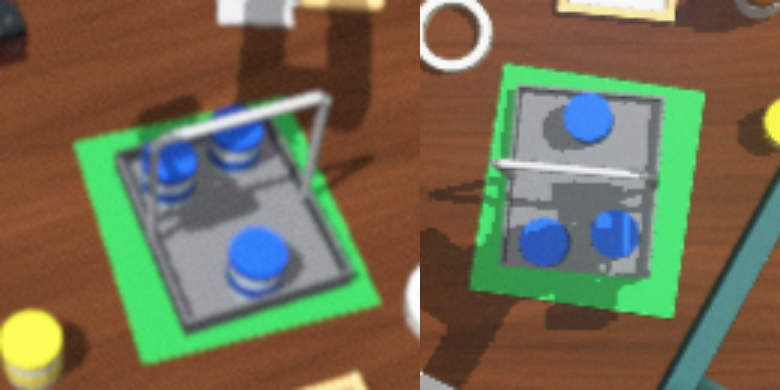

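All three blue tins stand in the carrier, at crop positions (545,242), (615,235) and (588,117), and the yellow one is clear. Next I'll measure the bail again and check the hang poses.

```bash
cat >> h.py <<'E'
def bail(c,zr,ctr,half=.13):
    """bar axis fit in the camera cloud: middle of ends, direction angle of carrier x, top z"""
    P=cloud(c)[c["range_z"]>0]
    q=P[(P[:,2]>zr[0])&(P[:,2]<zr[1])&(np.hypot(P[:,0]-ctr[0],P[:,1]-ctr[1])<half)]
    m=q.mean(0);u=np.linalg.svd((q-m)[:,:2],full_matrices=False)[2][0];s=(q-m)[:,:2]@u
    return (m[:2]+u*(np.percentile(s,.5)+np.percentile(s,99.5))/2).round(4),round(np.degrees(np.arctan2(-u[0],u[1])),2),np.percentile(q[:,2],90).round(4),round(np.ptp(s),3)
E
cat > s4.py <<'E'
from h import *
for n in ("top","scene"): print(n,bail(imaging.capture(n),(.17,.2),CC))
ux=np.array([np.cos(SY),np.sin(SY)])
for k in (0,np.pi):
    for nm,p,z,th in (("grip",CC,.178,CY),("lift",CC,.295,CY),("pre",SEAT-.15*ux,.295,SY),("seat",SEAT,.28,SY),("low",SEAT,.21,SY)):
        q=planner.inverse_kinematics([*p,z],down(th+k));print(k,nm,None if q is None else np.round(q,2))
E
python3 s4.py
```

```text
top (array([0.5306, 0.046 ]), np.float64(-4.7), np.float64(0.1908), np.float64(0.178))
scene (array([0.5319, 0.0456]), np.float64(175.3), np.float64(0.1876), np.float64(0.179))
0 grip [-0.04  0.33  1.72 -0.    1.09  0.05]
0 lift [-0.04  0.21  1.57 -0.    1.36  0.05]
0 pre [ 0.34  0.14  1.66 -0.    1.34 -0.68]
0 seat [ 0.49  0.36  1.4  -0.    1.38 -0.52]
0 low [ 0.49  0.41  1.49 -0.    1.23 -0.52]
3.141592653589793 grip None
3.141592653589793 lift None
3.141592653589793 pre [ 0.34  0.14  1.66 -0.    1.34  2.46]
3.141592653589793 seat [ 0.49  0.36  1.4  -0.    1.38  2.62]
3.141592653589793 low [ 0.49  0.41  1.49 -0.    1.23  2.62]
```

```bash
cat > s5.py <<'E'
from h import *
B=[.5315,.0458];th=np.radians(-4.75);ux=np.array([np.cos(SY),np.sin(SY)])
env.move_ptp([*B,.35],down(th));env.move_gripper(.06)
env.servo_line([*B,.178],rate=.12,contact_N=8)
f0=np.array(env.observe()["force"])
env.move_gripper(0);o=env.observe();print("gap",o["finger_gap"],np.round(o["position"],4))
env.servo_line([*B,.20],rate=.04);print("load",(np.array(env.observe()["force"])-f0).round(2))
env.servo_line([*B,.297],rate=.08)
pre=SEAT-.15*ux
env.servo_line([*pre,.297],down(SY),rate=.07)
env.sleep(.5)
o=env.observe();print(np.round(o["position"],4),pre,o["clock"],(np.array(o["force"])-f0).round(2),o["finger_gap"])
for n in ("top","scene"):
    c=imaging.capture(n);cv2.imwrite(f"pics/{n}5.png",c["image"]);print(n,tins(c,"blue",(.15,.25)))
i=[cv2.imread(f"pics/{n}5.png") for n in("top","scene")]
cv2.imwrite("pics/s5.png",np.hstack([cv2.resize(i[0][130:270,60:220],None,fx=2.5,fy=2.5),cv2.resize(i[1][70:210,300:460],None,fx=2.5,fy=2.5)]))
E
python3 s5.py
```

```text
gap 0.009229465849855708 [0.5301 0.0459 0.1777]
load [ 0.51 -1.04 -6.73]
[0.4324 0.2262 0.297 ] [0.43240211 0.22624096] 57.6833 [-0.39 -0.37 -5.67] 0.009053208426536665
top [(0.44, 0.1526, 0.1802, 0.0285, 226), (0.3615, 0.181, 0.1801, 0.0282, 194)]
scene [(0.36, 0.18, 0.1775, 0.0304, 201), (0.4714, 0.289, 0.1806, 0.0303, 212), (0.4395, 0.1522, 0.178, 0.0302, 223)]
```

View pics/s5.png

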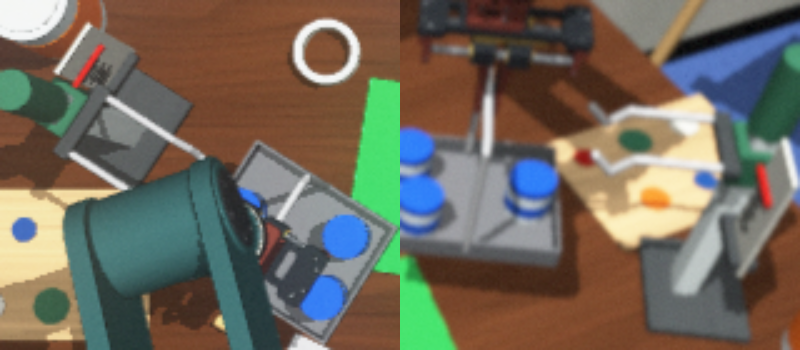

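The carrier is held level with all three tins upright, two at (345,235) and (322,298) on the left and the third visible in the scene view. It is aligned with the prongs, so I'll move in and lower it slowly.

```bash
cat > s6.py <<'E'
from h import *
env.servo_line([*SEAT,.297],rate=.06);env.sleep(.3)
z=.262;env.servo_line([*SEAT,z],rate=.04);env.sleep(.3)
F0=env.observe()["force"];print("F0",np.round(F0,2))
while z>.216:
    z-=.003;env.servo_line([*SEAT,z],rate=.02);o=env.observe();df=np.array(o["force"])-np.array(F0)
    print(round(z,4),df.round(2))
    if df[2]>6.3: break
env.sleep(.5);o=env.observe();print((np.array(o["force"])-np.array(F0)).round(2),o["clock"])
for n in ("top","scene"):
    c=imaging.capture(n);cv2.imwrite(f"pics/{n}6.png",c["image"]);print(n,tins(c,"blue",(.06,.25)))
cv2.imwrite("pics/s6.png",cv2.resize(c["image"][60:230,340:500],None,fx=3.4,fy=3.4,interpolation=2))
E
python3 s6.py
```

```text
F0 [-0.05  0.62 -6.04]
0.259 [0.23 0.64 0.11]
0.256 [ 0.61 -0.36 -0.34]
0.253 [ 0.21 -1.07 -0.36]
0.25 [ 0.4  -1.05  0.97]
0.247 [-1.65 -1.23  1.53]
0.244 [-1.89 -1.94  1.49]
0.241 [-0.9  -2.17  1.95]
0.238 [-1.97 -2.82  3.45]
0.235 [-1.99 -2.22  3.34]
0.232 [-1.78 -3.71  5.06]
0.229 [-2.17 -2.29  5.3 ]
0.226 [-3.95 -2.49  6.11]
0.223 [-1.71 -4.05  6.7 ]
[-3.35 -3.05  5.52] 66.4583
top [(0.5186, 0.2799, 0.1062, 0.0284, 196), (0.4409, 0.3085, 0.1059, 0.0288, 202)]
scene [(0.4399, 0.3064, 0.1034, 0.0307, 190), (0.5518, 0.4171, 0.1066, 0.0302, 206), (0.5182, 0.28, 0.1041, 0.0298, 205)]
```

View pics/s6.png

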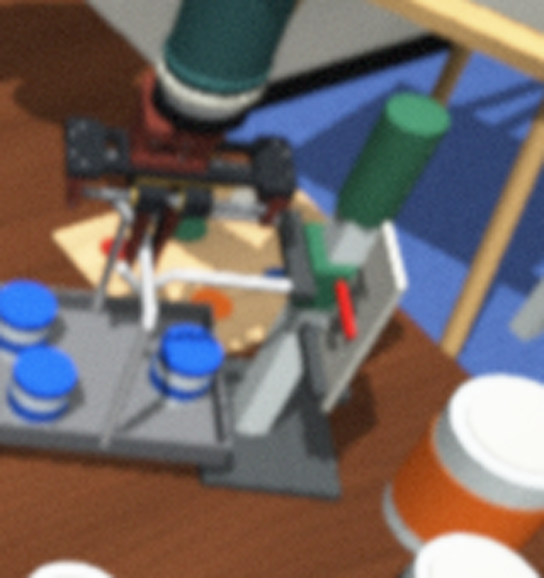

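The bar sits in both notches and the pointer is down. The steady side force points away from the post, so I'll relax it by a small shift before letting go.

```bash
cat > s7.py <<'E'
from h import *
ux=np.array([np.cos(SY),np.sin(SY)]);uy=np.array([-ux[1],ux[0]])
F0=np.array([-.05,.62,-6.04])
def F():
    f=[]
    for _ in range(8): f.append(env.observe()["force"]);env.sleep(.04)
    f=np.mean(f,0)-F0;return np.round([f[:2]@ux,f[:2]@uy,f[2]],2)
print(F())
for d in (-.001,-.002,-.003,-.004):
    env.servo_line([*(SEAT+d*ux),.2225],rate=.01);f=F();print(d,f)
    if f[0]>-1: break
o=env.observe();print(o["clock"],d)
open("d.txt","w").write(str(d))
E
python3 s7.py
```

```text
[-4.79  0.31  6.98]
-0.001 [-2.01  0.9   6.95]
-0.002 [2.65 0.13 6.57]
68.0667 -0.002
```

```bash
cat > s8.py <<'E'
from h import *
ux=np.array([np.cos(SY),np.sin(SY)]);S=SEAT-.0014*ux
env.servo_line([*S,.2225],rate=.01);env.sleep(.2)
env.move_gripper(.04);env.sleep(.3)
env.servo_line([*S,.275],rate=.05);env.sleep(3)
print(env.observe()["clock"])
for n in ("top","scene"):
    c=imaging.capture(n);print(n,tins(c,"blue",(.06,.25)),bail(c,(.215,.236),S))
i=[cv2.resize(c["image"][60:230,340:500],None,fx=2.4,fy=2.4,interpolation=2),cv2.resize(imaging.capture("wrist")["image"],(544,408))[:,80:480]]
cv2.imwrite("pics/s8.png",np.hstack([i[0][:408],i[1]]))
E
python3 s8.py
```

```text
73.6833
top [(0.5647, 0.4126, 0.1128, 0.0244, 60), (0.5197, 0.2825, 0.1063, 0.0285, 191), (0.442, 0.312, 0.1056, 0.0285, 201)] (array([0.5238, 0.3459]), np.float64(58.07), np.float64(0.2353), np.float64(0.151))
scene [(0.4416, 0.3113, 0.1034, 0.0299, 182), (0.5542, 0.4188, 0.1114, 0.0299, 207), (0.5194, 0.2814, 0.1037, 0.0298, 212)] (array([0.5279, 0.3529]), np.float64(-131.71), np.float64(0.2351), np.float64(0.159))
```

View pics/s8.png

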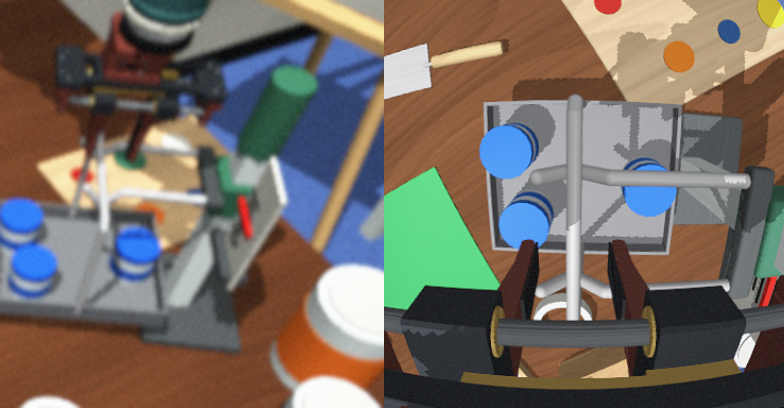

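The carrier hangs on both prongs with its bar centred between the open fingers, at wrist-view (575,270), and all three tins are upright. The pointer has been at rest for over 3 s, so I'll take the carrier back.

```bash
cat > s9.py <<'E'
from h import *
ux=np.array([np.cos(SY),np.sin(SY)]);S=SEAT-.0014*ux
env.sleep(1.5)
env.servo_line([*S,.2225],rate=.05);env.move_gripper(0);env.sleep(.3)
print("gap",env.observe()["finger_gap"])
env.servo_line([*S,.262],rate=.012);env.sleep(.4)
env.servo_line([*S,.297],rate=.04);env.sleep(.3)
print(env.observe()["clock"],np.round(env.observe()["force"],2))
env.servo_line([*(S-.15*ux),.297],rate=.06)
env.servo_line([*MC,.297],down(MY),rate=.07);env.sleep(.4)
env.servo_line([*MC,.195],rate=.06)
env.servo_line([*MC,.1785],rate=.015);env.sleep(.3)
print(np.round(env.observe()["force"],2))
env.move_gripper(.04);env.sleep(.2);env.servo_line([*MC,.33],rate=.1)
above([.45,-.15],.4,0);env.sleep(.5);print(env.observe()["clock"])
for n in ("top","scene"):
    c=imaging.capture(n);cv2.imwrite(f"pics/{n}9.png",c["image"]);print(n,tins(c,"blue"),tins(c,"yellow"),bail(c,(.17,.2),MC))
i=[cv2.imread(f"pics/{n}9.png") for n in("top","scene")]
cv2.imwrite("pics/s9.png",np.hstack([cv2.resize(i[0][60:330,30:430],None,fx=1,fy=1),i[1][60:330,100:]]))
E
python3 s9.py
```

```text
gap 0.00928015764631736
82.5917 [-0.3   0.22 -6.05]
[ 5.29 -2.21  4.24]
95.9917
top [(0.6039, 0.0293, 0.0621, 0.0284, 180), (0.4653, 0.0066, 0.0623, 0.0282, 173), (0.4605, 0.09, 0.0624, 0.0281, 171)] [(0.5415, -0.4298, 0.0548, 0.0289, 192)] (array([0.5322, 0.0433]), np.float64(-8.16), np.float64(0.1905), np.float64(0.181))
scene [(0.4609, 0.0902, 0.0602, 0.0285, 119), (0.4705, 0.0115, 0.0599, 0.0279, 165), (0.6044, 0.03, 0.06, 0.03, 259)] [(0.4322, -0.3141, 0.053, 0.0291, 255), (0.3679, -0.6714, 0.0735, 0.0262, 32), (0.6001, -0.1976, 0.0533, 0.0288, 294), (0.5404, -0.4285, 0.053, 0.0297, 322)] (array([0.5333, 0.0406]), np.float64(172.03), np.float64(0.1877), np.float64(0.181))
```

View pics/s9.png

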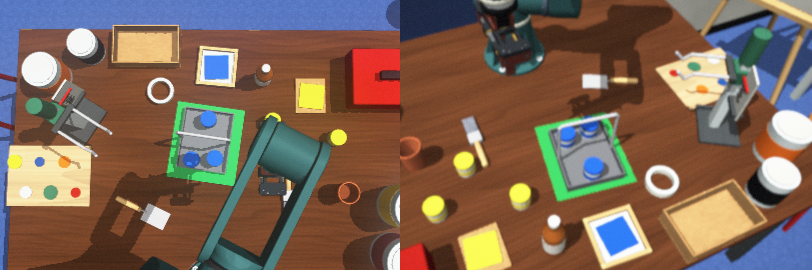

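The carrier is flat on its mat, about 12 mm off centre and parallel to it. Its three blue tins are upright, the left-over yellow tin is clear of it, and the bystanders have not moved.

```bash
python3 -c "
from bench import env, imaging, planner
print(env.close_job())"
```

```text
the job is handed in; nothing more can be done
None
```

The job is handed in, though the call gave no verdict back: three blue tins went into the carrier and the left-over yellow tin onto the bench, the carrier hung at rest on both prongs, and it is back on its mat, about 12 mm off centre, by roughly 96 s of the 208 s limit.

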